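# Blot a wooden printing block and load it into the slanted feed rack

### The job

The washed wooden block is standing on its end: lay it down on one of its broad faces on the grey felt of the blotting board and let go of it, so that the face is blotted. Then pick it up again and let it go lengthwise on the open upper part of the slanted rack, so that it slides down by itself under the clear hood and comes to rest flat against the orange stop; do not push it down. Leave the beaker, the tape roll and the small lid where they are.

Things in the scene. Friction and masses are not known exactly. Their poses are not given: they have to be found in the camera images.
- block: Brown wooden block, 45 x 75 x 30 mm (its x, y, z), 0.08 to 0.15 kg. Origin: middle of one broad (45 x 75) face, z into the block; y runs along its length, x along its width. At the start it stands on an end, 75 mm tall, y upright, on the bench right of the blotting board. Both broad faces are alike; either may be blotted.
- block_center (a point): The middle of the wooden block's volume.
- blotter: Blotting board fixed on the bench: pale wooden board 150 x 116 mm (its x, y) with a grey felt sheet of 136 x 102 mm, not raised at the edges; the felt is the top, 10 mm above the bench. Origin: middle of its underside, z up.
- rack: Slanted feed rack fixed on the bench, left of the blotting board: plywood foot 240 x 104 x 8 mm that carries the chute. Origin: middle of its underside; x points to the chute's high end, z up. Its low end faces roughly towards the robot.
- chute: The rack's polished, slippery steel deck, 225 mm long, sloping at 25 degrees. Origin: on the deck at the low end, mid-lane, at the uphill face of the orange stop (28 mm high), 30 mm above the bench; x points uphill along the deck, z square out of it, y across. The lane is 53 mm wide. A block let go on it slides down by itself; at the stop its middle is at x 37.5, z 15 mm.
- hood_mouth (a point): The hood's mouth, mid-lane on the deck, 85 mm uphill of the stop. Below it a clear hood with side walls covers the lane down to the stop (40 mm high inside, 44 mm outside, mouth edged orange); above it 140 mm of deck is open, between side rails 6 mm high and 5 mm thick. The whole block fits on this open part.
- beaker: White open beaker, 103 mm wide, 139 mm tall, loose, far left on the bench; to be left alone. Origin: middle of its underside.
- tape: Roll of pale tape lying flat, 100 mm wide, 25 mm tall, loose, near right; to be left alone. Origin: middle of its underside.
- lid: Small metal screw lid lying on the bench, 62 mm wide, 13 mm tall, loose, near left; to be left alone. Origin: middle of its underside.
Not all that is in view belongs to the job. Several things look just like the block: the one meant starts farthest to the robot's left.

How it is judged (in metres and radians):
On the way:
1. the block lies on a broad face on the felt, let go and at rest ((angle between block's own z axis and vertical below 0.08 rad or angle between block's own z axis and vertical above 3.06 rad) and x of block_center in the frame of blotter between -0.05 and 0.05 m and y of block_center in the frame of blotter between -0.036 and 0.036 m and z of block_center in the frame of blotter between 0.018 and 0.03 m and contact force between the fingers and block below 0.05 N and linear speed of block below 0.03 m/s), for 0.2 s.
At the end, for the whole second after the job is handed in: The block rests, let go, broad face on the deck, its end at the orange stop: its middle 31 to 44 mm up the deck from the stop, within 7 mm of the lane's middle, 9 to 21 mm off the deck, length and broad face within 0.12 rad of lane and deck (x of block_center in the frame of chute between 0.031 and 0.044 m and y of block_center in the frame of chute between -0.007 and 0.007 m and z of block_center in the frame of chute between 0.009 and 0.021 m and angle between the y axis of block and the x axis of chute, either way round below 0.12 rad and angle between the z axis of block and the z axis of chute, either way round below 0.12 rad and contact force between the fingers and block below 0.05 N and linear speed of block below 0.01 m/s); the robot touches nothing.
It fails at once if the fingers push or hold the block while its middle is in the chute less than 100 mm up from the stop (contact force between the fingers and block above 0.5 N and x of block_center in the frame of chute between -0.02 and 0.1 m and y of block_center in the frame of chute between -0.04 and 0.04 m and z of block_center in the frame of chute between -0.01 and 0.04 m).
It fails at once if the beaker is moved by more than 30 mm (distance of beaker from where it was at the start of the episode above 0.03 m).
It fails at once if the tape roll is moved by more than 30 mm (distance of tape from where it was at the start of the episode above 0.03 m).
It fails at once if the small lid is moved by more than 30 mm (distance of lid from where it was at the start of the episode above 0.03 m).
It also fails if it takes over 48 s, if anything falls off the work surface, if the arm or the gripper's body presses on something with over 40 N, if the wrist force passes 120 N, or if a joint passes its speed limit or range.

### The arm

A 7-joint arm with a two-finger parallel gripper is mounted at the origin on a cart in front of the work surface, level with it; the furniture and walls round the work are solid. World frame = base frame: x ahead of the robot, y to its left, z up, the work surface at z = 0. Lengths are in m, angles in degrees, forces in N, time in s.
With the tool pointing down it reaches from about 0.425 to 0.95 m from the base axis. Payload 4.7 kg.
Tool frame: the origin (TCP) lies on the centre line of the jaws, within the pads' length; the fingertips stand 14 mm ahead of it and the grasp point (between the pads) lies 5 mm behind it; z points along the fingers, y is the direction in which the jaws open and shut (so a half turn about z gives the same grasp; the last joint's range is limited). The gripper opens to 85 mm and grips with 20 to 120 N. Pads are 22 mm wide; open, the fingers measure 114 mm over their backs; the gripper's body (76 mm by 85 mm) begins 54 mm behind the grasp point. The pads swing forward as they close: fully open they stand 13 mm farther back than shut.
Start: joints at [-69.781, 26.849, -2.785, 87.806, 1.381, 65.374, -4.715], TCP at [0.251, 0.626, 0.245] pointing down, gripper open.
Joint ranges: [-148.3, 148.3], [-19.14, 114.17], [-79.39, 73.82], [5.75, 140.21], [-59.74, 239.74], [12.07, 113.84], [-152.46, 152.46]. Speed limits (degrees/s): [147.25, 147.25, 180, 180, 180, 180, 180].

### API

Orientations are given as a 3x3 rotation matrix whose columns are the frame's x, y, z axes.
In Python, from bench import get_state, optics, workorder gives the robot as it stands.
- The arm moves only by the tool servo_tool, never from a script. Its argument "deltas" is a list of rows, each an object of numbers: "tx", "ty", "tz": the shift along the world's x, y, z each as a share of 0.1 m, from -1 to 1; "rx", "ry", "rz": the turn, a rotation vector about the world's x, y, z each as a share of 30 degrees, from -1 to 1. In form: [{"tx": .., "ty": .., "tz": .., "rx": .., "ry": .., "rz": ..}, ...]. A call has 1 to 12 rows; each row is the pose to reach, as a shift and turn from the pose commanded when the call began; what a row does not reach only later rows make up. A row lasts 1/8 s, in which the tool goes at most 62.5 mm and 10.7 degrees, less where a joint would pass 70% of its speed; a pose out of reach is approached as far as the arm can. A call with a number of a shift or a turn outside -1 to 1 is refused whole. A call with a gripper value outside its range is refused whole. "jaw" is the gripper command: -1 is shut, 1 is fully open, values between are in proportion, set as the call begins (left out, the last holds). The fingers move at their own pace and stop on an object; "newtons" is the grip in N (left out, the last holds). Time passes only in rows, so rows that repeat a pose let the fingers close. It gives the time, the measured TCP pose, the force and the opening at its end, in the units of the state.
- get_state(): the state, without advancing time (a new reading comes with each control period).
- optics.read_camera(name): name is "scene" or "top" or "wrist"; returns a dict with "frame" (384x512x3 uint8, red, green, blue), "fov_y" (degrees; the focal length in pixels is half the picture's height over the tangent of half this angle, whatever the lens; pixels are square), "cx", "cy" (the principal point, pixels), "distortion" ([k1, k2, p1, p2, k3] as OpenCV has them; the pictures are not rectified), "T" (4x4, takes a point from camera to world coordinates); the wrist camera has in their place "tool_from_camera" (4x4, takes a point from camera to tool coordinates, whose origin is the TCP and whose axes are the flange's). Camera axes: x right, y up, looking along -z (the intrinsics and any distortion apply to the point x, -y, -z); pixel columns grow to the right and rows downward; lengths in m; the calibration is good to about 2 mm. A picture is of the moment at which its call begins: read the wrist's pose just before it. There is no depth.
- workorder.close_job(): hands the job in, once; it reports no verdict.
The state is a dict: "time": time; "q": joint angles; "joint_velocities": joint speeds; "joint_efforts": joint torques, N m; "ee_pos": TCP position; "eef_rot": TCP orientation; "force": force on the tool from outside, world axes, zero at the start; "ft_torque": the same for the moment, N m; "finger_gap": finger opening in m.
Only numpy, scipy, OpenCV 4.12 (cv2) and the standard library are available. Lean on these libraries where they do the work, as an engineer would, in place of code of your own. Each camera call takes 0.05 s, during which the arm holds its last target. There are 200 camera calls.

## Working session

There is one attempt and no reset: what is moved stays moved. The work goes in short steps, Python scripts to look and compute and a tool call to move; the robot and the scene stay as the last step left them, time stands still between calls to the robot, and variables do not carry over. Pictures are saved under pics/ and viewed, about 8 in all and at most 12, crops included, and the job is handed in when it is done.

Besides the shell and the picture viewer there is one more tool, called after "Request:" in YAML: its name, and indented under it one key for each argument. servo_tool: Moves the arm, as the interface text tells. Shift numbers are shares of 0.1 m and turn numbers shares of 30 degrees, none past 1 either way. Its arguments: {"type":"object","properties":{"deltas":{"type":"array","items":{"type":"object","properties":{"tx":{"type":"number"},"ty":{"type":"number"},"tz":{"type":"number"},"rx":{"type":"number"},"ry":{"type":"number"},"rz":{"type":"number"}}}},"jaw":{"type":"number"},"newtons":{"type":"number"}},"required":["deltas"]}

```bash
mkdir -p pics; ls; cat > h.py <<'E'
import numpy as np, cv2, pickle
from bench import get_state, optics, workorder
def K(c):
    h,w=c["frame"].shape[:2]; f=h/2/np.tan(np.radians(c["fov_y"])/2)
    return np.array([[f,0,c["cx"]],[0,f,c["cy"]],[0,0,1.]])
def grab(name):
    s=get_state(); c=optics.read_camera(name)
    if name=="wrist":
        T=np.eye(4); T[:3,:3]=s["eef_rot"]; T[:3,3]=s["ee_pos"]; c["T"]=T@np.array(c["tool_from_camera"])
    c["T"]=np.array(c["T"]); return c
def save(c,fn,box=None,scale=1):
    im=c["frame"][:,:,::-1]
    if box: im=im[box[1]:box[3],box[0]:box[2]]
    cv2.imwrite(fn,cv2.resize(im,None,fx=scale,fy=scale,interpolation=cv2.INTER_CUBIC))
def ray(c,uv):
    p=cv2.undistortPoints(np.array(uv,float).reshape(-1,1,2),K(c),np.array(c["distortion"],float)).reshape(-1,2)
    d=np.c_[p[:,0],-p[:,1],-np.ones(len(p))]@c["T"][:3,:3].T
    return c["T"][:3,3],d
def onz(c,uv,z):
    o,d=ray(c,uv); return o+d*((z-o[2])/d[:,2])[:,None]
def proj(c,P):
    q=(np.atleast_2d(P)-c["T"][:3,3])@c["T"][:3,:3]; q=q*[1,-1,-1]
    return cv2.projectPoints(q,np.zeros(3),np.zeros(3),K(c),np.array(c["distortion"],float))[0].reshape(-1,2)
E
python3 - <<'E'
from h import *
for n in("scene","top"):
    c=grab(n); pickle.dump(c,open(n+".pkl","wb")); save(c,f"pics/{n}0.png",scale=1.5); print(n,c["T"].round(3).tolist(),c["fov_y"],c["distortion"])
s=get_state(); print(s["time"],s["ee_pos"],np.round(s["eef_rot"],3).tolist(),s["finger_gap"])
E
```

```text
pics
scene [[0.588, 0.576, -0.568, -0.245], [-0.809, 0.413, -0.417, -0.585], [-0.006, 0.705, 0.709, 1.064], [0.0, 0.0, 0.0, 1.0]] 48.404067313220125 [-0.15221778  0.          0.          0.          0.        ]
top [[0.005, 0.981, -0.192, 0.24], [-1.0, 0.006, 0.006, 0.011], [0.007, 0.192, 0.981, 1.737], [0.0, 0.0, 0.0, 1.0]] 42.36176517680088 [-0.15618412  0.          0.          0.          0.        ]
0.1 [0.25128705 0.62592823 0.2443597 ] [[-0.928, 0.373, -0.001], [0.373, 0.928, -0.002], [-0.0, -0.002, -1.0]] 0.08512355508080267
```

View pics/scene0.png

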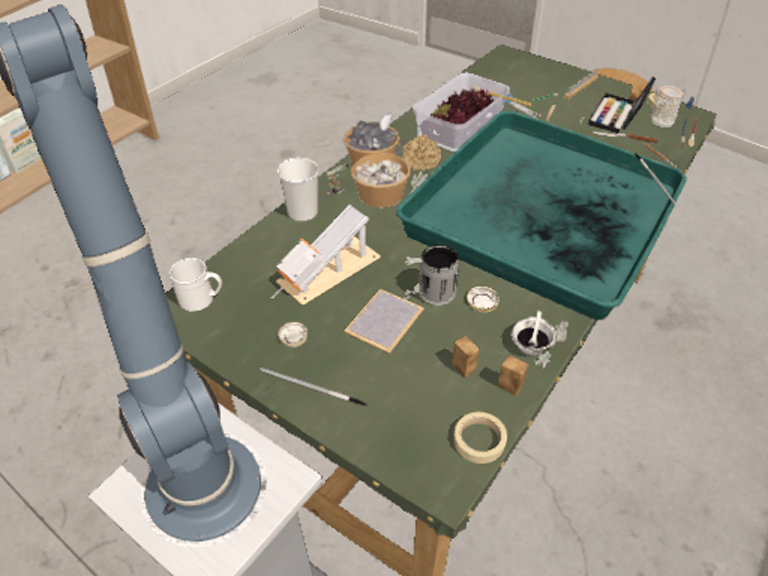

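View pics/top0.png

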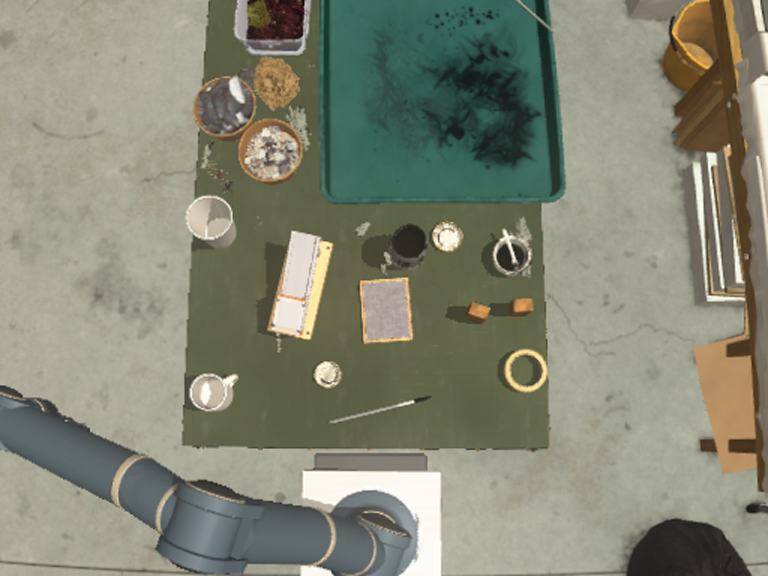

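The top view shows two look-alike blocks, at (478,312) and (522,306) in the 1.5x picture. The scene view shows them at (466,356) and (513,375). The robot's left is image-left in the top view, so I choose (478,312) there and (466,356) in the scene. I'll check that in a crop and measure.

```bash
python3 - <<'E'
from h import *
t=pickle.load(open("top.pkl","rb")); s=pickle.load(open("scene.pkl","rb"))
f=lambda im,b,k:cv2.resize(im[b[1]:b[3],b[0]:b[2],::-1],None,fx=k,fy=k,interpolation=cv2.INTER_CUBIC)
a=f(t["frame"],(290,185,370,225),5); b=f(s["frame"],(290,215,370,270),5); c=f(t["frame"],(170,145,280,235),3.6)
d=f(s["frame"],(180,130,260,205),4.8)
W=np.zeros((600,800,3),np.uint8)
for im,x,y in((a,0,0),(b,400,0),(c,0,275),(d,400,275)):
    hh,ww=im.shape[:2]; hh=min(hh,600-y); ww=min(ww,800-x); W[y:y+hh,x:x+ww]=im[:hh,:ww]
cv2.imwrite("pics/m1.png",W)
# colour masks
for n,c,box in(("top",t,(290,185,370,225)),("scene",s,(290,215,370,270))):
    im=c["frame"]; hsv=cv2.cvtColor(im,cv2.COLOR_RGB2HSV); m=cv2.inRange(hsv,(5,90,60),(20,255,255))
    k=np.zeros_like(m);k[box[1]:box[3],box[0]:box[2]]=m[box[1]:box[3],box[0]:box[2]]
    N,l,st,ce=cv2.connectedComponentsWithStats(k)
    for i in range(1,N):
        if st[i,4]>20:
            print(n,st[i],ce[i].round(1), onz(c,[ce[i]],.06).round(3))
# felt
im=t["frame"]; sub=im[180:232,235:280]; g=(np.ptp(sub.astype(int),axis=2)<25)&(sub.mean(2)>90)
ys,xs=np.nonzero(g); r=cv2.minAreaRect(np.c_[xs+235,ys+180].astype(np.float32)); print(r)
P=onz(t,cv2.boxPoints(r),.01); print(P.round(3),P.mean(0))
E
```

```text
top [339 199  17  12 177] [346.8 204.5] [[ 0.521 -0.342  0.06 ]]
top [310 201  17  15 171] [317.7 208.1] [[ 0.508 -0.241  0.06 ]]
scene [301 224  19  28 356] [309.7 237.2] [[ 0.495 -0.251  0.06 ]]
scene [332 237  20  27 375] [341.2 249.6] [[ 0.509 -0.351  0.06 ]]
((256.6751403808594, 202.45176696777344), (44.74314880371094, 27.928844451904297), 85.91438293457031)
[[ 0.612  0.024  0.01 ]
 [ 0.62  -0.076  0.01 ]
 [ 0.46  -0.086  0.01 ]
 [ 0.452  0.011  0.01 ]] [ 0.53615713 -0.03169028  0.01      ]
```

View pics/m1.png

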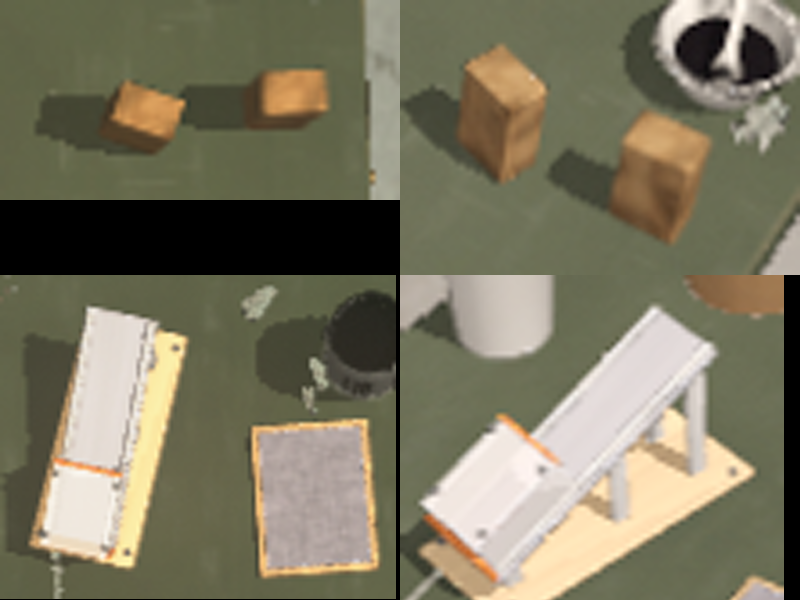

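The crops confirm the choice: the leftmost block (top px 318,208; scene px 310,237) is at about (0.505, -0.245), with its 45 mm width along about (0.24, 0.97). The rack and felt lie to the left. I'll start the transit now, stopping over the rack to look with the wrist camera.

Request:
servo_tool:
  deltas:
    - {"tx": 0.3, "ty": -0.5, "tz": 0.3}
    - {"tx": 0.6, "ty": -1, "tz": 0.6}
    - {"tx": 0.6, "ty": -1, "tz": 0.6}

```text
$.deltas[0]: bad value
```

Request:
servo_tool:
  deltas:
    - {"tx": 0.3, "ty": -0.5}
    - {"tx": 0.6, "ty": -1}
    - {"tx": 0.6, "ty": -1}

```text
$.deltas[0]: bad value
```

Request:
servo_tool:
  deltas:
    - {"tx": 0.3, "ty": -0.5}
    - {"tx": 0.6, "ty": -1}
    - {"tx": 0.6, "ty": -1}

```text
$.deltas[0]: bad value
```

Request:
servo_tool:
  deltas:
    - {"tx": 0.3, "ty": -0.5}
    - {"tx": 0.6, "ty": -1}
    - {"tx": 0.6, "ty": -1}
    - {"tx": 0.6, "ty": -1}

```text
$.deltas[0]: bad value
```

```bash
python3 - <<'E'
from h import *
c=grab("wrist"); pickle.dump(c,open("w1.pkl","wb")); save(c,"pics/w1.png",scale=1.5)
s=get_state(); print(s["time"],s["ee_pos"],np.round(s["q"],1),c["T"].round(3).tolist(),np.round(c["tool_from_camera"],3).tolist(),c["fov_y"])
E
```

```text
0.15 [0.25132072 0.62601963 0.24448211] [-69.8  26.9  -2.8  87.9   1.4  65.4  -4.7] [[0.373, -0.88, -0.295, 0.174], [0.928, 0.353, 0.12, 0.657], [-0.001, -0.318, 0.948, 0.373], [0.0, 0.0, 0.0, 1.0]] [[-0.0, 0.948, 0.318, 0.083], [1.0, 0.0, -0.0, -0.0], [-0.0, 0.318, -0.948, -0.129], [0.0, 0.0, 0.0, 1.0]] 63.481196422429115
```

View pics/w1.png

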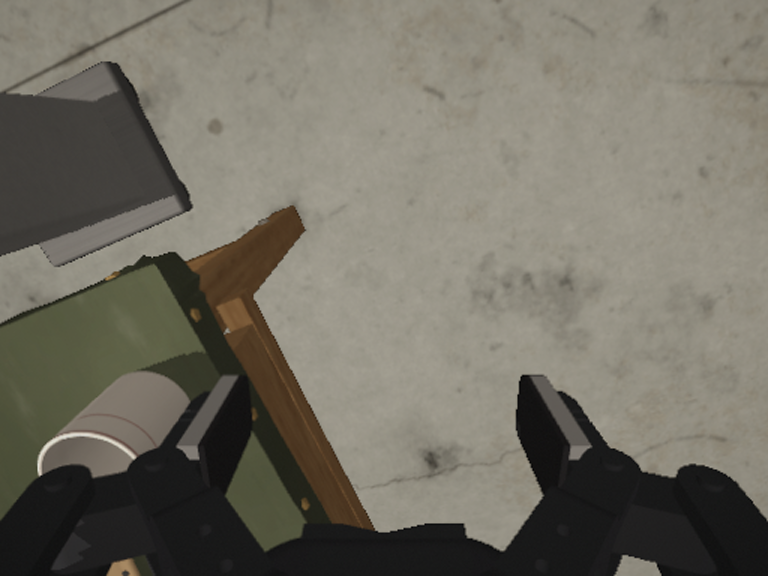

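The wrist view shows only the mug and floor (image-up is tool +x, towards the robot). Rows evidently need all six keys.

Request:
servo_tool:
  deltas:
    - {"tx": 0.3, "ty": -0.5, "tz": 0.3, "rx": 0, "ry": 0, "rz": 0}
    - {"tx": 0.6, "ty": -1, "tz": 0.6, "rx": 0, "ry": 0, "rz": 0}
    - {"tx": 0.6, "ty": -1, "tz": 0.6, "rx": 0, "ry": 0, "rz": 0}

```text
time: 0.52
ee_pos: [0.316, 0.5234, 0.3081]
eef_rot: [[-0.925, 0.38, 0.004], [0.38, 0.925, 0.002], [-0.003, 0.004, -1.0]]
force: [-0.0, 0.4, -0.7]
finger_gap: 0.0854
```

Request:
servo_tool:
  deltas:
    - {"tx": 0.3, "ty": -0.5, "tz": 0, "rx": 0, "ry": 0, "rz": 0}
    - {"tx": 0.6, "ty": -1, "tz": 0, "rx": 0, "ry": 0, "rz": 0}

```text
time: 0.78
ee_pos: [0.3711, 0.426, 0.3046]
eef_rot: [[-0.929, 0.37, -0.001], [0.37, 0.929, -0.0], [0.001, -0.001, -1.0]]
force: [0.9, 0.6, -0.4]
finger_gap: 0.0853
```

Request:
servo_tool:
  deltas:
    - {"tx": 0.3, "ty": -0.5, "tz": 0, "rx": 0, "ry": 0, "rz": 0}
    - {"tx": 0.6, "ty": -1, "tz": 0, "rx": 0, "ry": 0, "rz": 0}

```text
time: 1.02
ee_pos: [0.4315, 0.3256, 0.3047]
eef_rot: [[-0.929, 0.371, -0.001], [0.371, 0.929, 0.0], [0.001, -0.0, -1.0]]
force: [1.0, 0.4, 0.5]
finger_gap: 0.0854
```

Request:
servo_tool:
  deltas:
    - {"tx": 0.3, "ty": -0.5, "tz": 0, "rx": 0, "ry": 0, "rz": 0}
    - {"tx": 0.6, "ty": -1, "tz": 0, "rx": 0, "ry": 0, "rz": 0}
    - {"tx": 0.6, "ty": -1, "tz": 0, "rx": 0, "ry": 0, "rz": 0}
    - {"tx": 0.6, "ty": -1, "tz": 0, "rx": 0, "ry": 0, "rz": 0}

```text
time: 1.52
ee_pos: [0.4908, 0.2277, 0.3047]
eef_rot: [[-0.928, 0.371, -0.001], [0.371, 0.928, 0.0], [0.001, -0.0, -1.0]]
force: [0.4, 0.9, -0.1]
finger_gap: 0.0851
```

```bash
python3 - <<'E'
from h import *
c=grab("wrist"); pickle.dump(c,open("w1.pkl","wb")); save(c,"pics/w1b.png",scale=1.5)
s=get_state(); print(s["time"],s["ee_pos"],np.round(s["q"],1))
E
```

```text
1.575 [0.49048352 0.2283287  0.30479431] [-36.9  11.3   8.8 102.1  -1.9  66.7  40.8]
```

View pics/w1b.png

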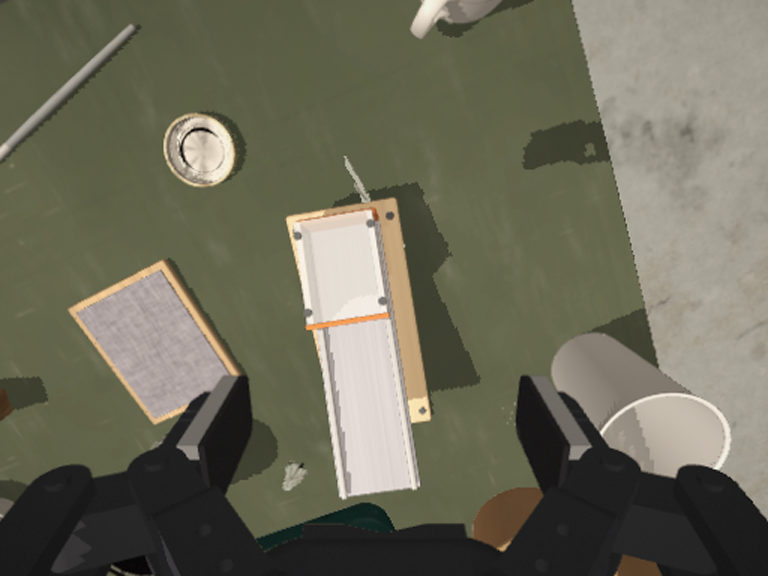

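The wrist view (1.5x px) shows the hood mouth edge from (307,328) to (388,316). The deck's high end runs from (343,497) to (417,488). The board corners are (69,309), (165,261) and (153,423), and the lid is at (200,149).

```bash
python3 - <<'E'
from h import *
c=pickle.load(open("w1.pkl","rb")); t=pickle.load(open("top.pkl","rb")); s=pickle.load(open("scene.pkl","rb"))
q=lambda L:np.array(L)/1.5
m=onz(c,q([(307,328),(388,316)]),.1058); e=onz(c,q([(343,497),(417,488)]),.1305)
print("mouth",m.round(4),np.linalg.norm(m[0]-m[1]),"end",e.round(4),np.linalg.norm(e[0]-e[1]))
M,E_=m.mean(0),e.mean(0); u=(E_-M)[:2]; print("len",np.linalg.norm(u),"exp .143","yaw",np.degrees(np.arctan2(u[1],u[0])))
u/=np.linalg.norm(u); print("origin est",(M[:2]-.0584*u).round(4),(E_[:2]-.2014*u).round(4))
f=onz(c,q([(287,217),(395,199),(429,418)]),.008); print("foot",f.round(4),np.linalg.norm(np.diff(f,axis=0),axis=1),np.degrees(np.arctan2(*(f[2]-f[1])[[1,0]])))
b=onz(c,q([(69,309),(165,261),(153,423)]),.01); print("board",b.round(4),(b[1]+b[2])/2,np.linalg.norm(b-b[0],axis=1))
# blocks: top-face corners from the crops (5x)
T=onz(t,np.array([(128,83),(184,98),(168,138),(113,122)])/5+[290,185],.075)
S=onz(s,np.array([(99,44),(146,85),(108,123),(61,80)])/5+[290,215],.075)
for P in(T,S):
  print(P.round(3)[:,:2].tolist(),P.mean(0).round(4),[ (np.linalg.norm(P[i]-P[i-1]).round(3),np.degrees(np.arctan2(*(P[i]-P[i-1])[[1,0]])).round(1)) for i in range(4)])
E
```

```text
mouth [[0.5251 0.1505 0.1058]
 [0.539  0.2118 0.1058]] 0.06280024568306476 end [[0.6636 0.1227 0.1305]
 [0.6774 0.1818 0.1305]] 0.06066899729620041
len 0.1414009029911734 exp .143 yaw -11.790271854065413
origin est [0.4749 0.1931] [0.4733 0.1934]
foot [[0.4508 0.1479 0.008 ]
 [0.4724 0.2461 0.008 ]
 [0.7019 0.1953 0.008 ]] [0.10052902 0.23500585] -12.482170251523225
board [[ 0.4522 -0.0911  0.01  ]
 [ 0.4451  0.0228  0.01  ]
 [ 0.5972 -0.0815  0.01  ]] [ 0.52117347 -0.02933448  0.01      ] [0.         0.11412081 0.14536402]
[[0.528, -0.231], [0.518, -0.27], [0.491, -0.258], [0.501, -0.221]] [ 0.5097 -0.245   0.075 ] [(np.float64(0.029), np.float64(-21.8)), (np.float64(0.04), np.float64(-104.9)), (np.float64(0.03), np.float64(157.1)), (np.float64(0.039), np.float64(73.8))]
[[0.529, -0.23], [0.517, -0.269], [0.479, -0.265], [0.491, -0.226]] [ 0.5041 -0.2475  0.075 ] [(np.float64(0.038), np.float64(-6.3)), (np.float64(0.041), np.float64(-106.0)), (np.float64(0.038), np.float64(174.2)), (np.float64(0.041), np.float64(73.4))]
```

Request:
servo_tool:
  deltas:
    - {"tx": 0, "ty": -0.5, "tz": 0, "rx": 0, "ry": 0, "rz": 0.1}
    - {"tx": 0, "ty": -1, "tz": 0, "rx": 0, "ry": 0, "rz": 0.21}

```text
time: 1.82
ee_pos: [0.4907, 0.1279, 0.305]
eef_rot: [[-0.965, 0.261, -0.0], [0.261, 0.965, 0.0], [0.0, 0.0, -1.0]]
force: [1.4, -0.8, -0.5]
finger_gap: 0.0854
```

Request:
servo_tool:
  deltas:
    - {"tx": 0, "ty": -0.5, "tz": 0, "rx": 0, "ry": 0, "rz": 0}
    - {"tx": 0, "ty": -1, "tz": 0, "rx": 0, "ry": 0, "rz": 0}

```text
time: 2.08
ee_pos: [0.4911, 0.0272, 0.3053]
eef_rot: [[-0.964, 0.264, 0.0], [0.264, 0.964, 0.001], [0.0, 0.001, -1.0]]
force: [0.7, 0.1, 0.1]
finger_gap: 0.0856
```

Request:
servo_tool:
  deltas:
    - {"tx": 0, "ty": -0.5, "tz": 0, "rx": 0, "ry": 0, "rz": 0}
    - {"tx": 0, "ty": -1, "tz": 0, "rx": 0, "ry": 0, "rz": 0}

```text
time: 2.33
ee_pos: [0.4916, -0.0727, 0.3053]
eef_rot: [[-0.964, 0.264, 0.0], [0.264, 0.964, 0.001], [-0.0, 0.001, -1.0]]
force: [0.0, -0.6, -0.5]
finger_gap: 0.0853
```

Request:
servo_tool:
  deltas:
    - {"tx": 0, "ty": -0.5, "tz": -0.2, "rx": 0, "ry": 0, "rz": 0}
    - {"tx": 0, "ty": -1, "tz": -0.5, "rx": 0, "ry": 0, "rz": 0}
    - {"tx": 0, "ty": -1, "tz": -0.5, "rx": 0, "ry": 0, "rz": 0}
    - {"tx": 0, "ty": -1, "tz": -0.5, "rx": 0, "ry": 0, "rz": 0}

```text
time: 2.82
ee_pos: [0.4922, -0.1715, 0.2551]
eef_rot: [[-0.964, 0.265, -0.0], [0.265, 0.964, 0.001], [0.001, 0.001, -1.0]]
force: [0.1, 0.2, 0.5]
finger_gap: 0.0853
```

```bash
python3 - <<'E'
from h import *
c=grab("wrist"); pickle.dump(c,open("w2.pkl","wb")); save(c,"pics/w2.png",scale=1.5)
s=get_state(); print(s["time"],s["ee_pos"],np.round(s["q"],1))
E
```

```text
2.875 [ 0.4924465  -0.17119238  0.25556282] [ -6.7  12.2  25.1 109.   -6.   60.   95.5]
```

View pics/w2.png

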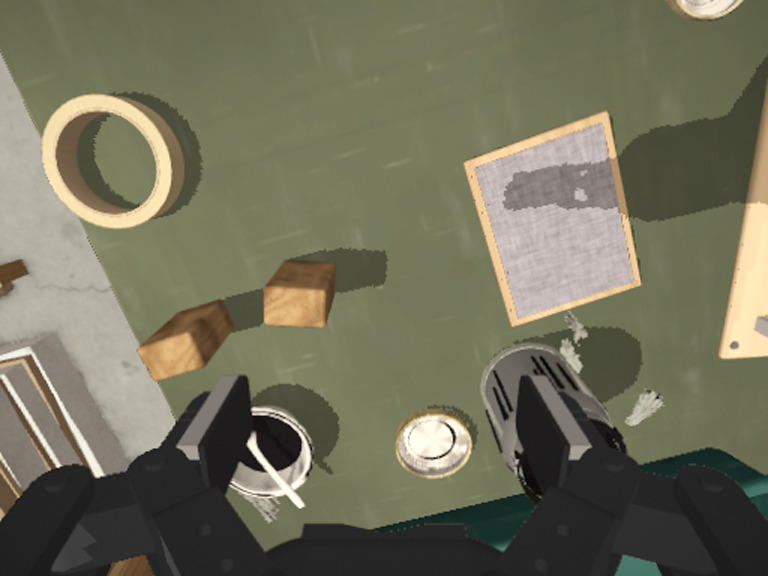

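The target is now at about (300,294) in the 1.5x view, with the look-alike at (186,340), tape at (113,160) and board from (465,160) to (640,285). A close crop will give the corners.

```bash
python3 - <<'E'
from h import *
c=pickle.load(open("w2.pkl","rb")); save(c,"pics/w2c.png",(165,165,235,225),10)
E
```

```text
(no output)
```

View pics/w2c.png

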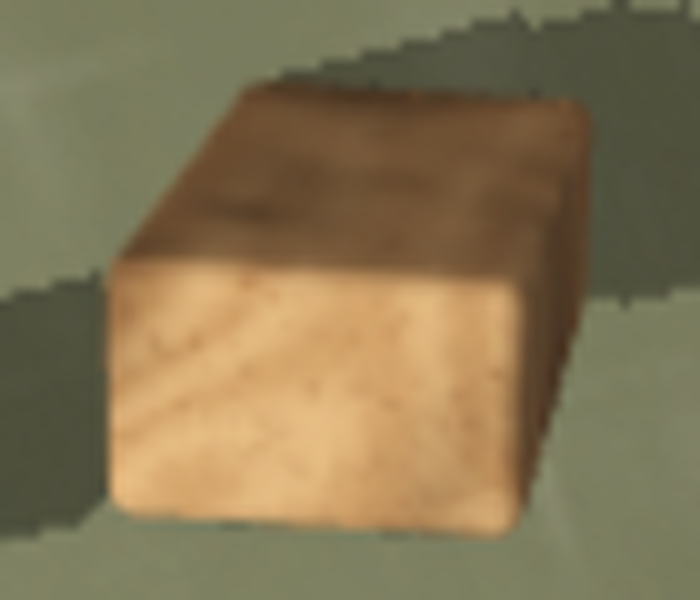

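```bash
python3 - <<'E'
from h import *
c=pickle.load(open("w2.pkl","rb"))
P=onz(c,np.array([(110,262),(520,280),(522,535),(110,515)])/10+[165-.05,165-.05],.075)
print(P.round(4)[:,:2].tolist(),P.mean(0).round(4),[ (np.linalg.norm(P[i]-P[i-1]).round(4),np.degrees(np.arctan2(*(P[i]-P[i-1])[[1,0]])).round(1)) for i in range(4)])
b=onz(c,np.array([(465,160),(606,112),(640,285),(512,326)])/1.5,.01); print("board",b.round(4)[:,:2].tolist(),b.mean(0).round(4))
E
```

```text
[[0.4901, -0.2578], [0.5035, -0.2168], [0.5314, -0.2254], [0.5173, -0.2677]] [ 0.5106 -0.2419  0.075 ] [(np.float64(0.029), np.float64(159.9)), (np.float64(0.0431), np.float64(71.9)), (np.float64(0.0292), np.float64(-17.3)), (np.float64(0.0446), np.float64(-108.4))]
board [[0.4501, -0.0939], [0.4437, 0.0173], [0.5904, 0.0286], [0.5985, -0.0841]] [ 0.5207 -0.033   0.01  ]
```

Request:
servo_tool:
  deltas:
    - {"tx": -0.2, "ty": -0.2, "tz": 0, "rx": 0, "ry": 0, "rz": -0.1}
    - {"tx": -0.5, "ty": -0.48, "tz": 0, "rx": 0, "ry": 0, "rz": -0.1}

```text
time: 3.12
ee_pos: [0.4415, -0.2209, 0.2558]
eef_rot: [[-0.949, 0.315, 0.001], [0.315, 0.949, -0.0], [-0.001, 0.0, -1.0]]
force: [-0.1, -0.7, 0.7]
finger_gap: 0.0852
```

Request:
servo_tool:
  deltas:
    - {"tx": 0, "ty": 0, "tz": -0.1, "rx": -0.1, "ry": -0.32, "rz": 0}
    - {"tx": 0, "ty": 0, "tz": -0.3, "rx": -0.2, "ry": -0.64, "rz": 0}
    - {"tx": 0, "ty": 0, "tz": -0.5, "rx": -0.31, "ry": -0.95, "rz": 0}
    - {"tx": 0, "ty": 0, "tz": -0.5, "rx": -0.31, "ry": -0.95, "rz": 0}

```text
time: 3.62
ee_pos: [0.437, -0.2195, 0.2026]
eef_rot: [[-0.824, 0.318, 0.469], [0.28, 0.948, -0.151], [-0.493, 0.007, -0.87]]
force: [-0.1, -0.7, 0.1]
finger_gap: 0.0855
```

Request:
servo_tool:
  deltas:
    - {"tx": 0, "ty": 0, "tz": -0.4, "rx": -0.08, "ry": -0.24, "rz": 0}
    - {"tx": 0, "ty": 0, "tz": -0.8, "rx": -0.157, "ry": -0.475, "rz": 0}
    - {"tx": 0, "ty": 0, "tz": -1.0, "rx": -0.157, "ry": -0.475, "rz": 0}
    - {"tx": 0, "ty": 0, "tz": -1.0, "rx": -0.157, "ry": -0.475, "rz": 0}

```text
time: 4.12
ee_pos: [0.4423, -0.2015, 0.1864]
eef_rot: [[-0.778, 0.329, 0.535], [0.309, 0.942, -0.13], [-0.547, 0.064, -0.835]]
force: [-9.2, -21.7, 2.8]
finger_gap: 0.0854
```

```bash
python3 - <<'E'
from h import *
s=get_state(); print(s["ee_pos"].round(4) if hasattr(s["ee_pos"],'round') else s["ee_pos"],np.round(s["q"],1),np.round(s["eef_rot"],3).tolist())
E
```

```text
[ 0.4423 -0.2015  0.1864] [-46.    3.6  73.8 139.9 -59.7  12.3 152.5] [[-0.778, 0.329, 0.535], [0.309, 0.942, -0.13], [-0.547, 0.064, -0.835]]
```

Forward tilt runs into joint limits (j4, j6). Instead I'll grasp with the tool tilted outward, and place with the tool yawed half a turn and tilted outward again. First I back out to vertical.

Request:
servo_tool:
  deltas:
    - {"tx": 0.2, "ty": 0, "tz": 0.4, "rx": 0.08, "ry": 0.24, "rz": 0}
    - {"tx": 0.4, "ty": 0, "tz": 0.8, "rx": 0.157, "ry": 0.475, "rz": 0}
    - {"tx": 0.6, "ty": 0, "tz": 1.0, "rx": 0.24, "ry": 0.75, "rz": 0}
    - {"tx": 0.8, "ty": 0, "tz": 1.0, "rx": 0.31, "ry": 0.95, "rz": 0}
    - {"tx": 0.8, "ty": 0, "tz": 1.0, "rx": 0.31, "ry": 0.95, "rz": 0}

```text
time: 4.75
ee_pos: [0.5231, -0.2041, 0.2883]
eef_rot: [[-0.931, 0.36, 0.062], [0.361, 0.932, 0.014], [-0.052, 0.035, -0.998]]
force: [-0.6, 0.2, -0.5]
finger_gap: 0.0855
```

```bash
python3 - <<'E'
from h import *
s=get_state(); print(np.round(s["ee_pos"],4),np.round(s["q"],1),np.round(s["eef_rot"],3).tolist())
c=pickle.load(open("w1.pkl","rb"));w=pickle.load(open("w2.pkl","rb"))
print("can base-ish",onz(w,np.array([(486,395),(510,350)])/1.5,.0).round(3).tolist(), "cup",onz(w,np.array([(268,455)])/1.5,.05).round(3),"lidtop",onz(w,np.array([(435,442)])/1.5,.02).round(3))
t=pickle.load(open("top.pkl","rb")); print("can top",onz(t,np.array([(408,244)])/1.5,.11).round(3), onz(t,np.array([(392,244),(425,244)])/1.5,.11).round(3)); sc=pickle.load(open("scene.pkl","rb"))
print("can bottom",onz(sc,np.array([(436,302)])/1.5,0).round(3))
E
```

```text
[ 0.5231 -0.2041  0.2883] [-32.3  21.7  66.2 104.8 -24.7  65.4 111. ] [[-0.931, 0.36, 0.062], [0.361, 0.932, 0.014], [-0.052, 0.035, -0.998]]
can base-ish [[0.667, -0.119, 0.0], [0.627, -0.088, 0.0]] cup [[ 0.642 -0.316  0.05 ]] lidtop [[ 0.69  -0.176  0.02 ]]
can top [[ 0.655 -0.081  0.11 ]] [[ 0.655 -0.045  0.11 ]
 [ 0.656 -0.119  0.11 ]]
can bottom [[ 0.636 -0.098  0.   ]]
```

Request:
servo_tool:
  deltas:
    - {"tx": 0, "ty": 0, "tz": 0, "rx": 0, "ry": 0, "rz": -0.35}
    - {"tx": 0, "ty": 0, "tz": 0, "rx": 0, "ry": 0, "rz": -0.7}
    - {"tx": 0, "ty": 0, "tz": 0, "rx": 0, "ry": 0, "rz": -1}

```text
time: 5.12
ee_pos: [0.5199, -0.204, 0.2865]
eef_rot: [[-0.62, 0.782, 0.063], [0.783, 0.622, -0.018], [-0.053, 0.038, -0.998]]
force: [-0.0, 0.5, -0.1]
finger_gap: 0.0851
```

Request:
servo_tool:
  deltas:
    - {"tx": 0, "ty": 0, "tz": 0, "rx": 0, "ry": 0, "rz": -0.35}
    - {"tx": 0, "ty": 0, "tz": 0, "rx": 0, "ry": 0, "rz": -0.7}
    - {"tx": 0, "ty": 0, "tz": 0, "rx": 0, "ry": 0, "rz": -1}

```text
time: 5.5
ee_pos: [0.5199, -0.2038, 0.2866]
eef_rot: [[-0.145, 0.988, 0.047], [0.988, 0.147, -0.047], [-0.053, 0.039, -0.998]]
force: [-0.4, -0.1, 0.7]
finger_gap: 0.0854
```

Request:
servo_tool:
  deltas:
    - {"tx": 0, "ty": 0, "tz": 0, "rx": 0, "ry": 0, "rz": -0.35}
    - {"tx": 0, "ty": 0, "tz": 0, "rx": 0, "ry": 0, "rz": -0.7}
    - {"tx": 0, "ty": 0, "tz": 0, "rx": 0, "ry": 0, "rz": -1}

```text
time: 5.88
ee_pos: [0.5199, -0.2038, 0.2866]
eef_rot: [[0.368, 0.93, 0.018], [0.928, -0.366, -0.064], [-0.053, 0.04, -0.998]]
force: [0.3, 0.7, -0.6]
finger_gap: 0.0854
```

Request:
servo_tool:
  deltas:
    - {"tx": 0, "ty": 0, "tz": 0, "rx": 0, "ry": 0, "rz": -0.35}
    - {"tx": 0, "ty": 0, "tz": 0, "rx": 0, "ry": 0, "rz": -0.7}
    - {"tx": 0, "ty": 0, "tz": 0, "rx": 0, "ry": 0, "rz": -1}

```text
time: 6.25
ee_pos: [0.52, -0.2037, 0.2866]
eef_rot: [[0.783, 0.622, -0.016], [0.62, -0.782, -0.065], [-0.053, 0.041, -0.998]]
force: [-0.6, -0.4, 0.1]
finger_gap: 0.0854
```

Request:
servo_tool:
  deltas:
    - {"tx": 0.1, "ty": -0.1, "tz": 0, "rx": 0, "ry": 0, "rz": -0.35}
    - {"tx": 0.2, "ty": -0.2, "tz": 0, "rx": 0, "ry": 0, "rz": -0.7}
    - {"tx": 0.3, "ty": -0.3, "tz": 0, "rx": 0, "ry": 0, "rz": -1}

```text
time: 6.62
ee_pos: [0.5504, -0.2337, 0.2864]
eef_rot: [[0.988, 0.148, -0.046], [0.146, -0.988, -0.048], [-0.053, 0.041, -0.998]]
force: [0.9, 0.2, -0.6]
finger_gap: 0.0854
```

```bash
cat > st.py <<'E'
from h import *
import sys
from scipy.spatial.transform import Rotation as R
s=get_state(); Rm=np.array(s["eef_rot"]); print(s["time"],np.round(s["ee_pos"],4),np.round(s["q"],1),np.round(Rm,3).tolist(),s["finger_gap"])
def goal(jb,tilt):  # tool y bearing jb; tilt deg of tool z in horizontal direction -> (dir bearing = jb-90 if + )
    j=np.radians(jb); y=np.array([np.cos(j),np.sin(j),0]); z0=np.array([0,0,-1.]); 
    M=np.c_[np.cross(y,z0),y,z0]; return R.from_rotvec(y*np.radians(tilt)).as_matrix()@M
if len(sys.argv)>2:
    G=goal(float(sys.argv[1]),float(sys.argv[2])); print("goal z",G[:,2].round(3),"rotvec/30deg",(np.degrees(R.from_matrix(G@Rm.T).as_rotvec())/30).round(3))
if len(sys.argv)>3: print("shift/0.1",((np.array(list(map(float,sys.argv[3:6])))-s["ee_pos"])/.1).round(3))
E
python3 st.py 251.7 0 0.58 -0.265 0.2
```

```text
6.625 [ 0.5504 -0.2337  0.2864] [-30.2  34.3  73.1  97.5 -30.1  73.9 -32.7] [[0.988, 0.148, -0.046], [0.146, -0.988, -0.048], [-0.053, 0.041, -0.998]] 0.08538022964128644
goal z [ 0.  0. -1.] rotvec/30deg [ 0.069 -0.108 -0.892]
shift/0.1 [ 0.296 -0.313 -0.864]
```

Request:
servo_tool:
  deltas:
    - {"tx": 0.15, "ty": -0.15, "tz": 0, "rx": 0.02, "ry": -0.03, "rz": -0.3}
    - {"tx": 0.3, "ty": -0.31, "tz": 0, "rx": 0.05, "ry": -0.07, "rz": -0.6}
    - {"tx": 0.3, "ty": -0.31, "tz": -0.2, "rx": 0.07, "ry": -0.11, "rz": -0.89}

```text
time: 7.0
ee_pos: [0.581, -0.2665, 0.2671]
eef_rot: [[0.95, -0.313, 0.004], [-0.313, -0.95, -0.003], [0.005, 0.001, -1.0]]
force: [-0.4, -0.3, -0.4]
finger_gap: 0.0855
```

Request:
servo_tool:
  deltas:
    - {"tx": 0, "ty": 0, "tz": -0.2, "rx": 0.1, "ry": 0.32, "rz": 0}
    - {"tx": 0, "ty": 0, "tz": -0.3, "rx": 0.2, "ry": 0.63, "rz": 0}
    - {"tx": 0, "ty": 0, "tz": -0.4, "rx": 0.3, "ry": 0.94, "rz": 0}

```text
time: 7.38
ee_pos: [0.5803, -0.2643, 0.226]
eef_rot: [[0.825, -0.307, -0.475], [-0.269, -0.952, 0.149], [-0.497, 0.004, -0.867]]
force: [0.2, 0.7, 0.3]
finger_gap: 0.0854
```

```bash
python3 st.py 251.7 -45 0.58 -0.265 0.115
```

```text
7.375 [ 0.5803 -0.2643  0.226 ] [-11.2  54.1  64.2  76.3 -31.3 102.9 -55.6] [[0.825, -0.307, -0.475], [-0.269, -0.952, 0.149], [-0.497, 0.004, -0.867]] 0.08541779282505337
goal z [-0.671  0.222 -0.707] rotvec/30deg [ 0.165  0.478 -0.015]
shift/0.1 [-0.003 -0.007 -1.11 ]
```

Request:
servo_tool:
  deltas:
    - {"tx": 0, "ty": 0, "tz": -0.5, "rx": 0, "ry": 0, "rz": 0}
    - {"tx": 0, "ty": 0, "tz": -0.9, "rx": 0.08, "ry": 0.24, "rz": 0}
    - {"tx": 0, "ty": 0, "tz": -1, "rx": 0.165, "ry": 0.478, "rz": -0.015}
    - {"tx": 0, "ty": 0, "tz": -1, "rx": 0.165, "ry": 0.478, "rz": -0.015}

```text
time: 7.88
ee_pos: [0.5796, -0.2645, 0.1215]
eef_rot: [[0.672, -0.314, -0.671], [-0.222, -0.949, 0.222], [-0.706, -0.0, -0.708]]
force: [-0.4, 0.1, -0.4]
finger_gap: 0.0853
```

```bash
python3 st.py 251.7 -45 0.5128 -0.2432 0.0423; python3 - <<'E'
from h import *
c=grab("wrist"); pickle.dump(c,open("w3.pkl","wb")); save(c,"pics/w3.png",scale=1.2)
print(proj(c,[[.5106+sx*.949*.015+sy*.314*.0225,-.2425-sx*.314*.015+sy*.949*.0225,.075] for sx in(-1,1) for sy in (-1,1)]).round(0).tolist())
E
```

```text
7.875 [ 0.5796 -0.2645  0.1215] [ -6.1  65.9  58.3  70.6 -30.6 109.6 -56.3] [[0.672, -0.314, -0.671], [-0.222, -0.949, 0.222], [-0.706, -0.0, -0.708]] 0.08528577343445884
goal z [-0.671  0.222 -0.707] rotvec/30deg [0.001 0.002 0.   ]
shift/0.1 [-0.668  0.213 -0.792]
[[285.0, 232.0], [228.0, 232.0], [288.0, 219.0], [224.0, 219.0]]
```

View pics/w3.png

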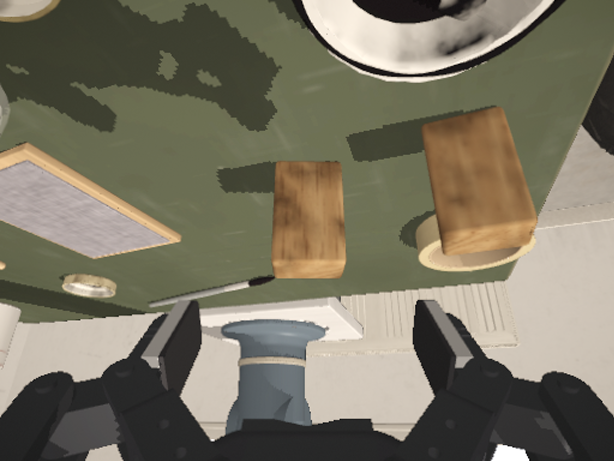

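The block sits centred between the jaws: its top edge is at (274–342, 280), as predicted. The cup at (430,40) is close under the camera's path, so I'll check its height.

```bash
python3 - <<'E'
from h import *
t=pickle.load(open("top.pkl","rb"));w=pickle.load(open("w2.pkl","rb"));s=pickle.load(open("scene.pkl","rb"))
def tri(L):
    A=np.zeros((3,3));b=np.zeros(3)
    for c,uv in L:
        o,d=ray(c,[np.array(uv)/1.5]);d=d[0]/np.linalg.norm(d[0]);M=np.eye(3)-np.outer(d,d);A+=M;b+=M@o
    return np.linalg.solve(A,b).round(3)
print("cup rim",tri([(t,(512,255)),(s,(534,334)),(w,(268,450))]),tri([(t,(512,255)),(w,(268,450))]))
print("handle top",tri([(t,(507,234)),(s,(537,313))]))
print("can rim",tri([(t,(408,244)),(s,(440,258))]))
E
```

```text
cup rim [ 0.654 -0.331  0.026] [ 0.655 -0.332  0.021]
handle top [ 0.696 -0.317  0.05 ]
can rim [ 0.657 -0.083  0.112]
```

Request:
servo_tool:
  deltas:
    - {"tx": -0.2, "ty": 0.055, "tz": -0.12, "rx": -0.074, "ry": -0.22, "rz": 0}
    - {"tx": -0.35, "ty": 0.105, "tz": -0.33, "rx": -0.074, "ry": -0.22, "rz": 0}
    - {"tx": -0.5, "ty": 0.155, "tz": -0.54, "rx": -0.074, "ry": -0.22, "rz": 0}
    - {"tx": -0.663, "ty": 0.21, "tz": -0.758, "rx": -0.074, "ry": -0.22, "rz": 0}
    - {"tx": -0.663, "ty": 0.21, "tz": -0.758, "rx": -0.074, "ry": -0.22, "rz": 0}

```text
time: 8.55
ee_pos: [0.5118, -0.2432, 0.0498]
eef_rot: [[0.751, -0.318, -0.579], [-0.251, -0.948, 0.195], [-0.611, -0.002, -0.792]]
force: [0.1, -0.1, -0.7]
finger_gap: 0.0856
```

Request:
servo_tool:
  deltas:
    - {"tx": 0, "ty": 0, "tz": 0, "rx": 0, "ry": 0, "rz": 0}
    - {"tx": 0, "ty": 0, "tz": 0, "rx": 0, "ry": 0, "rz": 0}
    - {"tx": 0, "ty": 0, "tz": 0, "rx": 0, "ry": 0, "rz": 0}
    - {"tx": 0, "ty": 0, "tz": 0, "rx": 0, "ry": 0, "rz": 0}
    - {"tx": 0, "ty": 0, "tz": 0, "rx": 0, "ry": 0, "rz": 0}
    - {"tx": 0, "ty": 0, "tz": 0, "rx": 0, "ry": 0, "rz": 0}
  jaw: -1
  newtons: 50

```text
time: 9.3
ee_pos: [0.5127, -0.2447, 0.0497]
eef_rot: [[0.752, -0.317, -0.578], [-0.251, -0.948, 0.194], [-0.61, -0.001, -0.792]]
force: [2.0, 0.6, 6.1]
finger_gap: 0.0444
```

```bash
python3 st.py 251.7 -38 0.5133 -0.2435 0.0457
```

```text
9.3 [ 0.5127 -0.2447  0.0497] [-11.6  63.6  58.4  88.9 -34.4  91.6 -52.3] [[0.752, -0.317, -0.578], [-0.251, -0.948, 0.194], [-0.61, -0.001, -0.792]] 0.044441624850250154
goal z [-0.585  0.193 -0.788] rotvec/30deg [0.003 0.013 0.007]
shift/0.1 [ 0.006  0.012 -0.04 ]
```

Request:
servo_tool:
  deltas:
    - {"tx": 0, "ty": 0, "tz": 0.3, "rx": 0, "ry": 0, "rz": 0}
    - {"tx": 0, "ty": 0, "tz": 0.7, "rx": -0.07, "ry": -0.2, "rz": 0}
    - {"tx": 0, "ty": 0.1, "tz": 1, "rx": -0.14, "ry": -0.4, "rz": 0}
    - {"tx": 0, "ty": 0.2, "tz": 1, "rx": -0.2, "ry": -0.6, "rz": 0}

```text
time: 9.8
ee_pos: [0.5123, -0.2258, 0.1523]
eef_rot: [[0.901, -0.319, -0.296], [-0.302, -0.948, 0.101], [-0.312, -0.001, -0.95]]
force: [0.8, 0.3, -1.7]
finger_gap: 0.0445
```

Request:
servo_tool:
  deltas:
    - {"tx": 0, "ty": 0.2, "tz": 0.3, "rx": -0.1, "ry": -0.3, "rz": 0}
    - {"tx": 0, "ty": 0.5, "tz": 0.6, "rx": -0.2, "ry": -0.59, "rz": 0}
    - {"tx": 0, "ty": 0.9, "tz": 1, "rx": -0.2, "ry": -0.59, "rz": 0}

```text
time: 10.18
ee_pos: [0.5075, -0.134, 0.249]
eef_rot: [[0.947, -0.322, -0.002], [-0.322, -0.947, 0.004], [-0.004, -0.003, -1.0]]
force: [2.0, 0.3, -1.2]
finger_gap: 0.0445
```

Request:
servo_tool:
  deltas:
    - {"tx": 0, "ty": 0, "tz": 0, "rx": 0, "ry": 0, "rz": 0.35}
    - {"tx": 0, "ty": 0, "tz": 0, "rx": 0, "ry": 0, "rz": 0.7}
    - {"tx": 0, "ty": 0, "tz": 0, "rx": 0, "ry": 0, "rz": 1}

```text
time: 10.55
ee_pos: [0.5107, -0.1348, 0.2496]
eef_rot: [[0.979, 0.204, 0.0], [0.204, -0.979, 0.001], [0.0, -0.001, -1.0]]
force: [0.8, 1.0, -1.7]
finger_gap: 0.0445
```

Request:
servo_tool:
  deltas:
    - {"tx": 0, "ty": 0, "tz": 0, "rx": 0, "ry": 0, "rz": 0.35}
    - {"tx": 0, "ty": 0, "tz": 0, "rx": 0, "ry": 0, "rz": 0.7}
    - {"tx": 0, "ty": 0, "tz": 0, "rx": 0, "ry": 0, "rz": 1}

```text
time: 10.92
ee_pos: [0.5106, -0.1353, 0.2494]
eef_rot: [[0.746, 0.666, -0.0], [0.666, -0.746, 0.001], [0.0, -0.001, -1.0]]
force: [0.3, -0.7, -1.6]
finger_gap: 0.0445
```

Request:
servo_tool:
  deltas:
    - {"tx": 0, "ty": 0.2, "tz": 0, "rx": 0, "ry": 0, "rz": 0.35}
    - {"tx": 0, "ty": 0.4, "tz": 0, "rx": 0, "ry": 0, "rz": 0.7}
    - {"tx": 0, "ty": 0.6, "tz": 0, "rx": 0, "ry": 0, "rz": 1}

```text
time: 11.3
ee_pos: [0.5107, -0.075, 0.2494]
eef_rot: [[0.314, 0.95, -0.0], [0.95, -0.314, -0.0], [-0.0, -0.0, -1.0]]
force: [0.4, -0.6, -1.8]
finger_gap: 0.0443
```

Request:
servo_tool:
  deltas:
    - {"tx": 0, "ty": 0.2, "tz": 0, "rx": 0, "ry": 0, "rz": 0.35}
    - {"tx": 0, "ty": 0.4, "tz": 0, "rx": 0, "ry": 0, "rz": 0.7}
    - {"tx": 0, "ty": 0.6, "tz": 0, "rx": 0, "ry": 0, "rz": 1}

```text
time: 11.68
ee_pos: [0.5109, -0.0151, 0.2494]
eef_rot: [[-0.203, 0.979, 0.0], [0.979, 0.203, -0.0], [-0.0, 0.0, -1.0]]
force: [0.8, -0.1, -1.5]
finger_gap: 0.0443
```

```bash
python3 st.py 100 0 0.49 -0.012 0.15
```

```text
11.675 [ 0.5109 -0.0151  0.2494] [-37.8  12.9  41.2 111.3  -9.8  59.2  19.5] [[-0.203, 0.979, 0.0], [0.979, 0.203, -0.0], [-0.0, 0.0, -1.0]] 0.04429218470462971
goal z [ 0.  0. -1.] rotvec/30deg [0.000e+00 1.000e-03 2.943e+00]
shift/0.1 [-0.209  0.031 -0.994]
```

Request:
servo_tool:
  deltas:
    - {"tx": 0, "ty": 0, "tz": 0, "rx": 0, "ry": 0, "rz": 0.35}
    - {"tx": 0, "ty": 0, "tz": 0, "rx": 0, "ry": 0, "rz": 0.7}
    - {"tx": 0, "ty": 0, "tz": 0, "rx": 0, "ry": 0, "rz": 1}

```text
time: 12.05
ee_pos: [0.5109, -0.0157, 0.2493]
eef_rot: [[-0.666, 0.746, 0.0], [0.746, 0.666, -0.001], [-0.001, -0.0, -1.0]]
force: [-0.8, -0.7, -1.2]
finger_gap: 0.0444
```

Request:
servo_tool:
  deltas:
    - {"tx": 0, "ty": 0, "tz": 0, "rx": 0, "ry": 0, "rz": 0.35}
    - {"tx": 0, "ty": 0, "tz": 0, "rx": 0, "ry": 0, "rz": 0.7}
    - {"tx": 0, "ty": 0, "tz": 0, "rx": 0, "ry": 0, "rz": 1}

```text
time: 12.42
ee_pos: [0.5109, -0.0158, 0.2493]
eef_rot: [[-0.949, 0.314, 0.001], [0.314, 0.949, -0.001], [-0.001, -0.001, -1.0]]
force: [0.6, 0.5, -2.3]
finger_gap: 0.0445
```

Request:
servo_tool:
  deltas:
    - {"tx": 0, "ty": 0, "tz": 0, "rx": 0, "ry": 0, "rz": 0.35}
    - {"tx": 0, "ty": 0, "tz": 0, "rx": 0, "ry": 0, "rz": 0.7}
    - {"tx": 0, "ty": 0, "tz": 0, "rx": 0, "ry": 0, "rz": 0.94}

```text
time: 12.8
ee_pos: [0.511, -0.0159, 0.2494]
eef_rot: [[-0.985, -0.171, 0.001], [-0.171, 0.985, -0.001], [-0.001, -0.001, -1.0]]
force: [1.1, 0.5, -1.0]
finger_gap: 0.0442
```

Request:
servo_tool:
  deltas:
    - {"tx": 0, "ty": 0, "tz": -0.2, "rx": -0.058, "ry": 0.33, "rz": 0}
    - {"tx": 0, "ty": 0, "tz": -0.5, "rx": -0.115, "ry": 0.65, "rz": 0}
    - {"tx": 0, "ty": 0, "tz": -0.8, "rx": -0.174, "ry": 0.985, "rz": 0}

```text
time: 13.18
ee_pos: [0.5123, -0.0153, 0.1698]
eef_rot: [[-0.853, -0.168, -0.493], [-0.144, 0.986, -0.088], [0.501, -0.004, -0.865]]
force: [0.2, -0.6, -1.0]
finger_gap: 0.0441
```

Request:
servo_tool:
  deltas:
    - {"tx": 0, "ty": 0, "tz": -0.2, "rx": -0.058, "ry": 0.33, "rz": 0}
    - {"tx": 0, "ty": 0, "tz": -0.4, "rx": -0.13, "ry": 0.739, "rz": 0}
    - {"tx": 0, "ty": 0, "tz": -0.5, "rx": -0.13, "ry": 0.739, "rz": 0}
    - {"tx": 0, "ty": 0, "tz": -0.5, "rx": -0.13, "ry": 0.739, "rz": 0}

```text
time: 13.68
ee_pos: [0.5114, -0.015, 0.1187]
eef_rot: [[-0.601, -0.17, -0.781], [-0.099, 0.985, -0.138], [0.793, -0.005, -0.609]]
force: [0.0, 0.2, -0.5]
finger_gap: 0.0445
```

```bash
python3 st.py 100 52.4; python3 - <<'E'
from h import *
s=get_state(); c=grab("scene"); pickle.dump(c,open("s2.pkl","wb"))
p=proj(c,[s["ee_pos"]])[0].astype(int); print(p); save(c,"pics/s2.png",(max(p[0]-60,0),max(p[1]-60,0),p[0]+60,p[1]+50),5)
E
```

```text
13.675 [ 0.5114 -0.015   0.1187] [-20.3  48.7  24.3  88.5  -6.1  97.8 106.9] [[-0.601, -0.17, -0.781], [-0.099, 0.985, -0.138], [0.793, -0.005, -0.609]] 0.04452525082297467
goal z [-0.78  -0.138 -0.61 ] rotvec/30deg [0.01  0.    0.007]
[249 187]
```

View pics/s2.png

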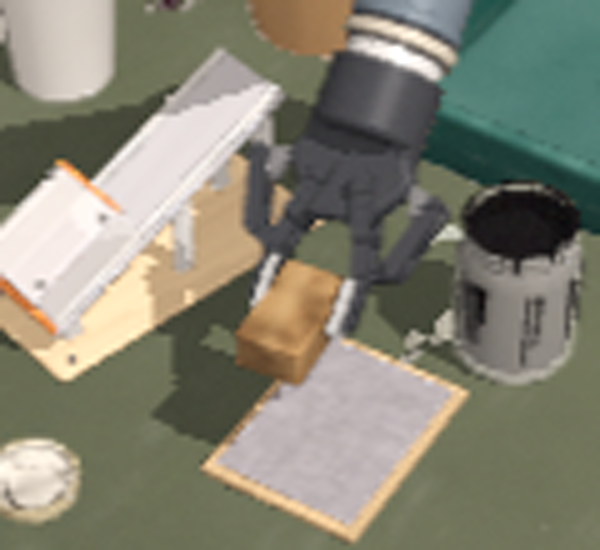

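The scene crop shows the block held flat and level over the board, with the hand clear of the can at (520,280). I'll lower it.

Request:
servo_tool:
  deltas:
    - {"tx": -0.12, "ty": 0.04, "tz": -0.4, "rx": 0, "ry": 0, "rz": 0}
    - {"tx": -0.12, "ty": 0.04, "tz": -0.7, "rx": 0, "ry": 0, "rz": 0}
    - {"tx": -0.12, "ty": 0.04, "tz": -0.86, "rx": 0, "ry": 0, "rz": 0}
    - {"tx": -0.12, "ty": 0.04, "tz": -0.86, "rx": 0, "ry": 0, "rz": 0}

```text
time: 14.22
ee_pos: [0.4999, -0.0104, 0.0336]
eef_rot: [[-0.602, -0.171, -0.78], [-0.101, 0.985, -0.138], [0.792, -0.004, -0.61]]
force: [0.2, -0.5, -1.7]
finger_gap: 0.0443
```

Request:
servo_tool:
  deltas:
    - {"tx": 0, "ty": 0, "tz": -0.02, "rx": 0, "ry": 0, "rz": 0}
    - {"tx": 0, "ty": 0, "tz": -0.03, "rx": 0, "ry": 0, "rz": 0}

```text
time: 14.48
ee_pos: [0.5003, -0.0103, 0.0303]
eef_rot: [[-0.602, -0.171, -0.78], [-0.101, 0.985, -0.138], [0.792, -0.004, -0.611]]
force: [0.2, 0.5, -0.9]
finger_gap: 0.0444
```

Request:
servo_tool:
  deltas:
    - {"tx": 0, "ty": 0, "tz": -0.015, "rx": 0, "ry": 0, "rz": 0}
    - {"tx": 0, "ty": 0, "tz": -0.02, "rx": 0, "ry": 0, "rz": 0}

```text
time: 14.72
ee_pos: [0.4997, -0.0102, 0.0274]
eef_rot: [[-0.601, -0.171, -0.781], [-0.101, 0.985, -0.138], [0.793, -0.004, -0.609]]
force: [-0.0, -0.3, -1.6]
finger_gap: 0.0446
```

Request:
servo_tool:
  deltas:
    - {"tx": 0, "ty": 0, "tz": -0.01, "rx": 0, "ry": 0, "rz": 0}
    - {"tx": 0, "ty": 0, "tz": -0.015, "rx": 0, "ry": 0, "rz": 0}

```text
time: 14.98
ee_pos: [0.4997, -0.0102, 0.0266]
eef_rot: [[-0.6, -0.171, -0.782], [-0.101, 0.985, -0.138], [0.794, -0.004, -0.608]]
force: [1.2, 0.4, 5.4]
finger_gap: 0.0442
```

Request:
servo_tool:
  deltas:
    - {"tx": 0, "ty": 0, "tz": -0.01, "rx": 0, "ry": 0, "rz": 0}
    - {"tx": 0, "ty": 0, "tz": -0.01, "rx": 0, "ry": 0, "rz": 0}

```text
time: 15.22
ee_pos: [0.4997, -0.0102, 0.0266]
eef_rot: [[-0.599, -0.171, -0.782], [-0.101, 0.985, -0.138], [0.794, -0.004, -0.608]]
force: [-0.1, 1.7, 8.4]
finger_gap: 0.0443
```

Contact. Release, then withdraw along the tool axis.

Request:
servo_tool:
  deltas:
    - {"tx": 0, "ty": 0, "tz": 0, "rx": 0, "ry": 0, "rz": 0}
    - {"tx": 0, "ty": 0, "tz": 0, "rx": 0, "ry": 0, "rz": 0}
    - {"tx": 0, "ty": 0, "tz": 0, "rx": 0, "ry": 0, "rz": 0}
    - {"tx": 0, "ty": 0, "tz": 0, "rx": 0, "ry": 0, "rz": 0}
    - {"tx": 0, "ty": 0, "tz": 0, "rx": 0, "ry": 0, "rz": 0}
  jaw: 1

```text
time: 15.85
ee_pos: [0.4996, -0.0102, 0.0247]
eef_rot: [[-0.6, -0.171, -0.781], [-0.101, 0.985, -0.138], [0.793, -0.004, -0.609]]
force: [0.9, -1.6, -0.4]
finger_gap: 0.0854
```

Request:
servo_tool:
  deltas:
    - {"tx": 0.2, "ty": 0.035, "tz": 0.16, "rx": 0, "ry": 0, "rz": 0}
    - {"tx": 0.5, "ty": 0.08, "tz": 0.5, "rx": 0, "ry": 0, "rz": 0}
    - {"tx": 0.5, "ty": 0.08, "tz": 1, "rx": 0.05, "ry": -0.3, "rz": 0}
    - {"tx": 0.4, "ty": 0, "tz": 1, "rx": 0.115, "ry": -0.65, "rz": 0}
    - {"tx": 0.2, "ty": 0, "tz": 1, "rx": 0.174, "ry": -0.985, "rz": 0}

```text
time: 16.48
ee_pos: [0.5209, -0.0112, 0.1257]
eef_rot: [[-0.914, -0.168, -0.368], [-0.155, 0.986, -0.066], [0.374, -0.003, -0.927]]
force: [-0.3, -0.2, 0.6]
finger_gap: 0.0854
```

Request:
servo_tool:
  deltas:
    - {"tx": 0, "ty": 0, "tz": 0.4, "rx": 0.058, "ry": -0.33, "rz": 0}
    - {"tx": 0, "ty": 0, "tz": 0.8, "rx": 0.13, "ry": -0.739, "rz": 0}
    - {"tx": 0, "ty": 0, "tz": 0.8, "rx": 0.13, "ry": -0.739, "rz": 0}
    - {"tx": 0, "ty": 0, "tz": 0.8, "rx": 0.13, "ry": -0.739, "rz": 0}

```text
time: 16.98
ee_pos: [0.519, -0.0101, 0.2049]
eef_rot: [[-0.986, -0.169, -0.0], [-0.169, 0.986, 0.0], [0.0, 0.0, -1.0]]
force: [-0.0, -0.2, 0.0]
finger_gap: 0.0853
```

```bash
python3 st.py 100 0; python3 - <<'E'
from h import *
c=grab("wrist"); pickle.dump(c,open("w4.pkl","wb")); p=proj(c,[[.488,-.012,.04]])[0].astype(int); print(p); b=(max(p[0]-80,0),max(p[1]-60,0),p[0]+80,p[1]+60); print(b); save(c,"pics/w4.png",b,5)
E
```

```text
16.975 [ 0.519  -0.0101  0.2049] [-25.7  15.5  26.7 112.8  -8.6  53.7 105.1] [[-0.986, -0.169, -0.0], [-0.169, 0.986, 0.0], [0.0, 0.0, -1.0]] 0.08533085592032992
goal z [ 0.  0. -1.] rotvec/30deg [-0.001 -0.     0.009]
[258 144]
(np.int64(178), np.int64(84), np.int64(338), np.int64(204))
```

View pics/w4.png

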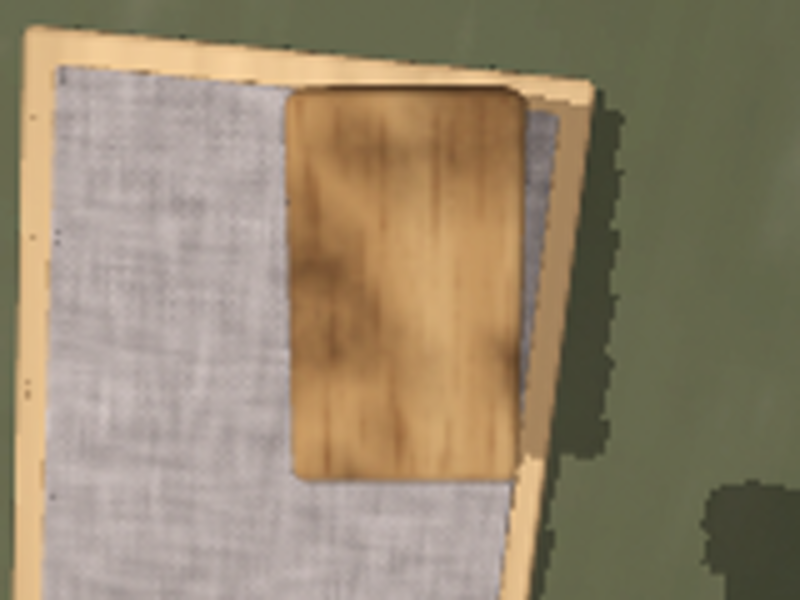

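The block lies flat on the felt, with its top corners at about (287,90), (526,90), (517,480) and (293,480) in the 5x crop. I'll check its blotter coordinates.

```bash
python3 - <<'E'
from h import *
c=pickle.load(open("w4.pkl","rb")); o=np.array([178-.1,84-.1])
P=onz(c,np.array([(287,90),(526,90),(517,480),(293,480)])/5+o,.04); ctr=P.mean(0)
print(P.round(4)[:,:2].tolist(),ctr,[(np.linalg.norm(P[i]-P[i-1]).round(4),np.degrees(np.arctan2(*(P[i]-P[i-1])[[1,0]])).round(1)) for i in range(4)])
b=onz(c,np.array([(25,27),(593,85)])/5+o,.01); print("near board corners",b.round(4))
e=b[1]-b[0]; y=e[:2]/np.linalg.norm(e[:2]); x=np.array([y[1],-y[0]]); m=b.mean(0)[:2]+x*.075; print("centre",m,"w",np.linalg.norm(e)); d=ctr[:2]-m; print("local",d@x,d@y)
d=ctr[:2]-[.521,-.0325]; print("local vs earlier",d@x,d@y)
E
```

```text
[[0.4531, -0.0395], [0.4457, 0.0035], [0.5188, 0.0162], [0.5263, -0.0273]] [ 0.48597815 -0.01178699  0.04      ] [(np.float64(0.0742), np.float64(-170.5)), (np.float64(0.0436), np.float64(99.7)), (np.float64(0.0742), np.float64(9.9)), (np.float64(0.0442), np.float64(-80.3))]
near board corners [[ 0.4514 -0.0943  0.01  ]
 [ 0.4434  0.0193  0.01  ]]
centre [ 0.52222774 -0.03219823] w 0.11395025953594673
local -0.03471396521404737 0.0229258098790377
local vs earlier -0.03346794082055885 0.0231399188773452
```

The block is at (0.486, -0.012), which is blotter-local (-0.034, 0.023), flat and inside the limits. Now I regrasp it with the tool vertical.

Request:
servo_tool:
  deltas:
    - {"tx": -0.33, "ty": -0.02, "tz": -0.2, "rx": 0, "ry": 0, "rz": 0}
    - {"tx": -0.33, "ty": -0.02, "tz": -0.6, "rx": 0, "ry": 0, "rz": 0}
    - {"tx": -0.33, "ty": -0.02, "tz": -0.95, "rx": 0, "ry": 0, "rz": 0}
    - {"tx": -0.33, "ty": -0.02, "tz": -0.95, "rx": 0, "ry": 0, "rz": 0}

```text
time: 17.52
ee_pos: [0.4847, -0.0122, 0.1064]
eef_rot: [[-0.986, -0.169, -0.008], [-0.169, 0.986, -0.002], [0.009, -0.001, -1.0]]
force: [0.2, -0.0, -0.1]
finger_gap: 0.0854
```

Request:
servo_tool:
  deltas:
    - {"tx": 0, "ty": 0, "tz": -0.4, "rx": 0, "ry": 0, "rz": 0}
    - {"tx": 0, "ty": 0, "tz": -0.7, "rx": 0, "ry": 0, "rz": 0}
    - {"tx": 0, "ty": 0, "tz": -0.8, "rx": 0, "ry": 0, "rz": 0}
    - {"tx": 0, "ty": 0, "tz": -0.8, "rx": 0, "ry": 0, "rz": 0}

```text
time: 18.02
ee_pos: [0.4873, -0.0123, 0.03]
eef_rot: [[-0.986, -0.169, 0.0], [-0.169, 0.986, -0.0], [-0.0, -0.0, -1.0]]
force: [0.3, 0.9, 0.3]
finger_gap: 0.0856
```

```bash
python3 st.py 99.8 0 0.486 -0.0118 0.030
```

```text
18.025 [ 0.4873 -0.0123  0.03  ] [-19.3  28.8  19.8 124.  -19.   30.1 114.6] [[-0.986, -0.169, 0.0], [-0.169, 0.986, -0.0], [-0.0, -0.0, -1.0]] 0.08562094290441559
goal z [ 0.  0. -1.] rotvec/30deg [0.001 0.001 0.003]
shift/0.1 [-0.013  0.005  0.   ]
```

Request:
servo_tool:
  deltas:
    - {"tx": 0, "ty": 0, "tz": 0, "rx": 0, "ry": 0, "rz": 0}
    - {"tx": 0, "ty": 0, "tz": 0, "rx": 0, "ry": 0, "rz": 0}
    - {"tx": 0, "ty": 0, "tz": 0, "rx": 0, "ry": 0, "rz": 0}
    - {"tx": 0, "ty": 0, "tz": 0, "rx": 0, "ry": 0, "rz": 0}
    - {"tx": 0, "ty": 0, "tz": 0, "rx": 0, "ry": 0, "rz": 0}
    - {"tx": 0, "ty": 0, "tz": 0, "rx": 0, "ry": 0, "rz": 0}
  jaw: -1
  newtons: 50

```text
time: 18.77
ee_pos: [0.4874, -0.0121, 0.0309]
eef_rot: [[-0.986, -0.169, 0.003], [-0.169, 0.986, 0.0], [-0.003, -0.0, -1.0]]
force: [-0.3, -0.4, 4.6]
finger_gap: 0.0441
```

Request:
servo_tool:
  deltas:
    - {"tx": 0, "ty": 0, "tz": 0.3, "rx": 0, "ry": 0, "rz": 0}
    - {"tx": 0.1, "ty": 0, "tz": 0.7, "rx": 0, "ry": 0, "rz": 0}
    - {"tx": 0.3, "ty": 0, "tz": 1, "rx": 0, "ry": 0, "rz": 0}

```text
time: 19.15
ee_pos: [0.5164, -0.0122, 0.1316]
eef_rot: [[-0.986, -0.169, 0.001], [-0.169, 0.986, 0.0], [-0.001, 0.0, -1.0]]
force: [1.0, -0.3, -1.2]
finger_gap: 0.0441
```

Request:
servo_tool:
  deltas:
    - {"tx": 0.2, "ty": 0, "tz": 0.5, "rx": 0, "ry": 0, "rz": -0.24}
    - {"tx": 0.5, "ty": 0.1, "tz": 0.8, "rx": 0, "ry": 0, "rz": -0.48}
    - {"tx": 0.8, "ty": 0.4, "tz": 1, "rx": 0, "ry": 0, "rz": -0.72}
    - {"tx": 0.9, "ty": 0.9, "tz": 1, "rx": 0, "ry": 0, "rz": -0.72}

```text
time: 19.65
ee_pos: [0.6092, 0.0767, 0.2325]
eef_rot: [[-0.978, 0.211, 0.006], [0.211, 0.978, -0.001], [-0.006, 0.0, -1.0]]
force: [0.2, 0.3, -0.9]
finger_gap: 0.044
```

Request:
servo_tool:
  deltas:
    - {"tx": 0, "ty": 0.3, "tz": 0, "rx": -0.06, "ry": -0.27, "rz": 0}
    - {"tx": 0, "ty": 0.6, "tz": 0, "rx": -0.11, "ry": -0.54, "rz": 0}
    - {"tx": 0, "ty": 0.87, "tz": 0, "rx": -0.17, "ry": -0.816, "rz": 0}
    - {"tx": 0, "ty": 0.87, "tz": 0, "rx": -0.17, "ry": -0.816, "rz": 0}
    - {"tx": 0, "ty": 0.87, "tz": 0, "rx": -0.17, "ry": -0.816, "rz": 0}

```text
time: 20.27
ee_pos: [0.6064, 0.1647, 0.2301]
eef_rot: [[-0.887, 0.205, 0.413], [0.186, 0.979, -0.086], [-0.422, 0.0, -0.906]]
force: [0.1, -1.2, -0.9]
finger_gap: 0.0443
```

```bash
python3 st.py 78.2 -25 0.6077 0.1654 0.1175
```

```text
20.275 [0.6064 0.1647 0.2301] [-57.9  17.5  39.3 113.1   4.9  32.2  52.5] [[-0.887, 0.205, 0.413], [0.186, 0.979, -0.086], [-0.422, 0.0, -0.906]] 0.04432471883722331
goal z [ 0.414 -0.086 -0.906] rotvec/30deg [-0.001 -0.     0.002]
shift/0.1 [ 0.013  0.007 -1.126]
```

Request:
servo_tool:
  deltas:
    - {"tx": 0.013, "ty": 0.007, "tz": -0.4, "rx": 0, "ry": 0, "rz": 0}
    - {"tx": 0.013, "ty": 0.007, "tz": -0.85, "rx": 0, "ry": 0, "rz": 0}
    - {"tx": 0.013, "ty": 0.007, "tz": -0.95, "rx": 0, "ry": 0, "rz": 0}
    - {"tx": 0.013, "ty": 0.007, "tz": -0.95, "rx": 0, "ry": 0, "rz": 0}
    - {"tx": 0.013, "ty": 0.007, "tz": -0.95, "rx": 0, "ry": 0, "rz": 0}

```text
time: 20.9
ee_pos: [0.6096, 0.1652, 0.1369]
eef_rot: [[-0.885, 0.207, 0.417], [0.188, 0.978, -0.086], [-0.426, 0.003, -0.905]]
force: [-0.1, -0.1, -1.2]
finger_gap: 0.0441
```

```bash
python3 st.py 78.2 -25 0.6077 0.1654 0.1175; python3 - <<'E'
from h import *
c=grab("wrist"); pickle.dump(c,open("w5.pkl","wb")); save(c,"pics/w5.png",(120,60,400,260),2.8)
E
```

```text
20.9 [0.6096 0.1652 0.1369] [-5.300e+01  2.550e+01  3.470e+01  1.174e+02  1.000e-01  2.020e+01
  5.420e+01] [[-0.885, 0.207, 0.417], [0.188, 0.978, -0.086], [-0.426, 0.003, -0.905]] 0.04411841742881807
goal z [ 0.414 -0.086 -0.906] rotvec/30deg [-0.004  0.008  0.005]
shift/0.1 [-0.019  0.002 -0.194]
```

View pics/w5.png

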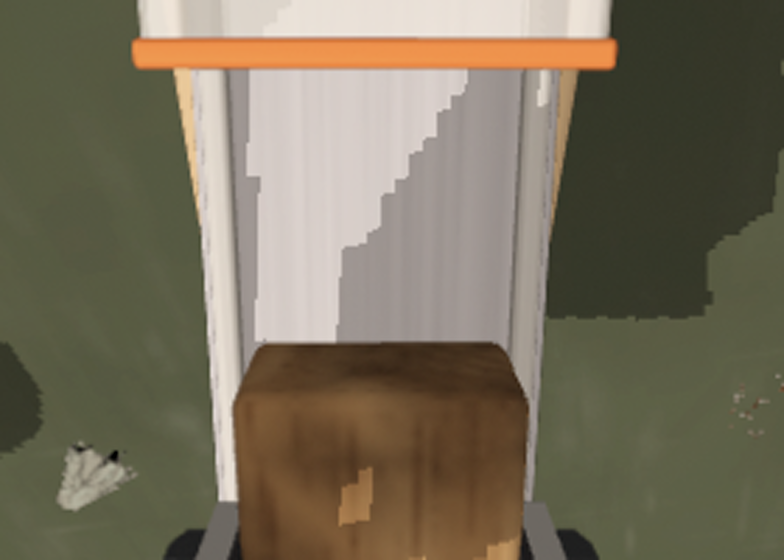

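The view shows the block centred in the lane: block middle at 380 px, rails' middle at about 377, mouth's middle at 374 (under 1 mm off), parallel to the lane. I'll lower it onto the deck.

Request:
servo_tool:
  deltas:
    - {"tx": -0.02, "ty": -0.005, "tz": -0.1, "rx": -0.004, "ry": 0.008, "rz": 0.005}
    - {"tx": -0.02, "ty": -0.005, "tz": -0.18, "rx": -0.004, "ry": 0.008, "rz": 0.005}
    - {"tx": -0.02, "ty": -0.005, "tz": -0.18, "rx": -0.004, "ry": 0.008, "rz": 0.005}
    - {"tx": -0.02, "ty": -0.005, "tz": -0.18, "rx": -0.004, "ry": 0.008, "rz": 0.005}

```text
time: 21.45
ee_pos: [0.606, 0.165, 0.1168]
eef_rot: [[-0.889, 0.203, 0.411], [0.183, 0.979, -0.088], [-0.42, -0.003, -0.908]]
force: [0.5, 0.6, -1.3]
finger_gap: 0.0441
```

Request:
servo_tool:
  deltas:
    - {"tx": 0, "ty": 0, "tz": -0.01, "rx": 0, "ry": 0, "rz": 0}
    - {"tx": 0, "ty": 0, "tz": -0.015, "rx": 0, "ry": 0, "rz": 0}

```text
time: 21.7
ee_pos: [0.606, 0.1651, 0.1154]
eef_rot: [[-0.889, 0.203, 0.411], [0.183, 0.979, -0.087], [-0.42, -0.002, -0.908]]
force: [-0.1, 0.1, -1.2]
finger_gap: 0.044
```

Request:
servo_tool:
  deltas:
    - {"tx": 0, "ty": 0, "tz": -0.01, "rx": 0, "ry": 0, "rz": 0}
    - {"tx": 0, "ty": 0, "tz": -0.015, "rx": 0, "ry": 0, "rz": 0}

```text
time: 21.95
ee_pos: [0.6061, 0.1651, 0.115]
eef_rot: [[-0.889, 0.203, 0.411], [0.184, 0.979, -0.087], [-0.42, -0.001, -0.907]]
force: [-10.3, -0.6, 14.8]
finger_gap: 0.0442
```

Request:
servo_tool:
  deltas:
    - {"tx": 0, "ty": 0, "tz": 0.01, "rx": 0, "ry": 0, "rz": 0}
    - {"tx": 0, "ty": 0, "tz": 0.01, "rx": 0, "ry": 0, "rz": 0}
    - {"tx": 0, "ty": 0, "tz": 0.01, "rx": 0, "ry": 0, "rz": 0}
    - {"tx": 0, "ty": 0, "tz": 0.01, "rx": 0, "ry": 0, "rz": 0}
    - {"tx": 0, "ty": 0, "tz": 0.01, "rx": 0, "ry": 0, "rz": 0}
  jaw: 1

```text
time: 22.58
ee_pos: [0.606, 0.165, 0.1147]
eef_rot: [[-0.889, 0.203, 0.411], [0.183, 0.979, -0.088], [-0.42, -0.003, -0.908]]
force: [0.2, 0.2, -0.7]
finger_gap: 0.0854
```

Request:
servo_tool:
  deltas:
    - {"tx": -0.08, "ty": 0.02, "tz": 0.2, "rx": 0, "ry": 0, "rz": 0}
    - {"tx": -0.2, "ty": 0.04, "tz": 0.5, "rx": 0, "ry": 0, "rz": 0}
    - {"tx": -0.2, "ty": 0.04, "tz": 1, "rx": 0, "ry": 0, "rz": 0}
    - {"tx": -0.2, "ty": 0.04, "tz": 1, "rx": 0, "ry": 0, "rz": 0}
    - {"tx": -0.2, "ty": 0.04, "tz": 1, "rx": 0, "ry": 0, "rz": 0}

```text
time: 23.2
ee_pos: [0.5855, 0.1691, 0.2145]
eef_rot: [[-0.889, 0.203, 0.41], [0.183, 0.979, -0.087], [-0.419, -0.002, -0.908]]
force: [0.3, -0.2, 0.1]
finger_gap: 0.0851
```

```bash
python3 - <<'E'
from h import *
w=grab("wrist"); s=grab("scene"); t=grab("top"); pickle.dump((w,s,t),open("end.pkl","wb"))
f=lambda c,b,k:cv2.resize(c["frame"][b[1]:b[3],b[0]:b[2],::-1],None,fx=k,fy=k,interpolation=cv2.INTER_CUBIC)
a=f(w,(100,0,420,260),1.5); b=f(s,(180,130,260,215),3.5); d=f(t,(115,110,375,290),1.5)
W=np.zeros((600,800,3),np.uint8)
for im,x,y in((a,0,0),(b,500,0),(d,0,395)):
    hh,ww=min(im.shape[0],600-y),min(im.shape[1],800-x); W[y:y+hh,x:x+ww]=im[:hh,:ww]
cv2.imwrite("pics/end.png",W)
# expected block-at-stop corners in wrist (montage px)
O=np.array([.474,.1932,.03]);r=np.radians(-12);u=np.array([np.cos(r),np.sin(r),0]);k=np.radians(25);X=u*np.cos(k)+[0,0,np.sin(k)];Y=np.array([-np.sin(r),np.cos(r),0]);Z=np.cross(X,Y)
print([( (proj(w,[O+X*x+Y*y+Z*.03])[0]-[100,0])*1.5).round(0).tolist() for x in(0,.075) for y in(-.0225,.0225)])
print(get_state()["time"])
E
```

```text
[[179.0, -135.0], [295.0, -134.0], [184.0, 74.0], [288.0, 75.0]]
23.35
```

View pics/end.png

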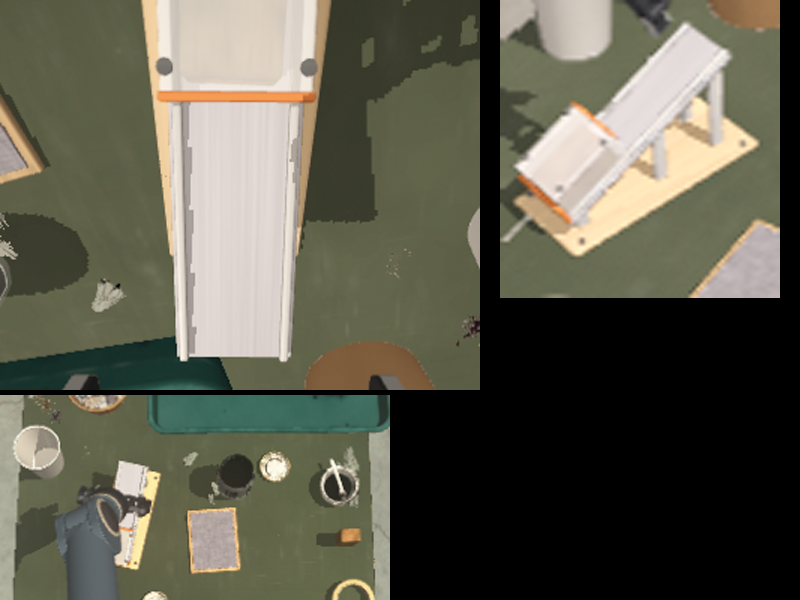

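The deck is empty, and a tan block outline shows through the hood at about x 181–284, ending near y 82. The prediction for a block at the stop was x 184–288, y 75 or lower. I'll check numerically with the empty-hood scene view.

```bash
python3 - <<'E'
from h import *
w,s,t=pickle.load(open("end.pkl","rb")); s0=pickle.load(open("scene.pkl","rb"))
O=np.array([.474,.1932,.03]);r=np.radians(-12);u=np.array([np.cos(r),np.sin(r),0]);k=np.radians(25);X=u*np.cos(k)+[0,0,np.sin(k)];Y=np.array([-np.sin(r),np.cos(r),0]);Z=np.cross(X,Y)
P=lambda c,x,y,z:proj(c,[O+X*x+Y*y+Z*z])[0].round(1).tolist()
print("wrist uphill edge top/bottom",P(w,.075,0,.03),P(w,.075,0,0))
f=w["frame"].astype(int); col=int(P(w,.075,0,.03)[0]); print("R-B col profile rows 30..64",(f[30:65,col-10:col+10,0]-f[30:65,col-10:col+10,2]).mean(1).round(0).astype(int).tolist())
print("R-B row 40 cols 200-310",(f[36:44,200:310:2,0]-f[36:44,200:310:2,2]).mean(0).round(0).astype(int).tolist())
s1=grab("scene"); d=lambda a:(a["frame"].astype(int)[...,0]-a["frame"].astype(int)[...,2])
D=(d(s1)-d(s0))[160:200,180:225]; m=D>6; ys,xs=np.nonzero(m); print("scene change n",m.sum(), np.c_[xs,ys].mean(0)+[180,160] if m.any() else None,"pred block centre",P(s1,.0375,0,.015),P(s1,.0375,0,.03))
w2=grab("wrist"); print("motion",np.abs(w2["frame"].astype(int)-f)[:64].mean(), get_state()["time"])
# beaker/tape/lid unmoved: top diff
t0=pickle.load(open("top.pkl","rb")); 
for n,b in(("lid",(205,238,232,262)),("tape",(333,230,368,264)),("beaker",(122,128,160,168))): print(n,np.abs(grab("top")["frame"].astype(int)-t0["frame"])[b[1]:b[3],b[0]:b[2]].mean().round(1))
E
```

```text
wrist uphill edge top/bottom [257.3, 49.6] [257.0, 54.3]
R-B col profile rows 30..64 [27, 27, 27, 27, 27, 27, 27, 27, 27, 27, 27, 27, 27, 27, 27, 27, 27, 27, 27, 26, 25, 25, 24, 25, 26, 26, 20, 17, 17, 17, 35, 113, 161, 163, 164]
R-B row 40 cols 200-310 [79, 79, 63, 20, 13, 14, 14, 17, 18, 19, 25, 27, 27, 27, 26, 26, 26, 26, 26, 26, 27, 27, 27, 27, 26, 26, 26, 27, 27, 28, 28, 27, 27, 27, 28, 28, 28, 28, 28, 27, 27, 28, 28, 27, 24, 17, 16, 19, 19, 19, 19, 14, 15, 14, 16]
scene change n 278 [200.34172662 177.84892086] pred block centre [199.9, 177.3] [198.0, 175.3]
motion 2.69598388671875 23.45
lid 1.2
tape 1.5
beaker 1.7
```

The block edges match the "at the stop" prediction to about a pixel. Handing in.

```bash
python3 -c "
from h import *
print(workorder.close_job(), get_state()['time'])"
```

```text
the job is handed in; nothing more can be done
the job is handed in; nothing more can be done
```

I laid the leftmost block flat on the felt and let go, then picked it up again and released it about 158 mm up the deck. It slid under the hood by itself and rests against the orange stop. The job was handed in at about 23.5 s; no verdict is reported.

**Tilt change:** my first plan, gripping with the tool tilted forward, ran into joint limits with the hand still empty. I backed out and gripped with an outward tilt instead, then turned the hand half a turn before laying the block down.

**Last checks:**
- **Blotting:** after release, the block's middle was at about (-34, +23) mm in the blotting board's frame, inside the limits, and lying flat.
- **At the stop:** in the wrist view, the block's uphill edges were within about 1–2 pixels of where a block at the stop should show. In the scene view, its middle was within about 1 pixel.
- **Left alone:** the beaker, tape roll and lid look unmoved from above. The arm was clear of everything.
- **Not conclusive:** comparing two wrist pictures to see whether the block was still gave a small difference (2.7 grey levels). I took it for picture noise or the arm settling and did not follow it up.

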